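Fetch the garlic from behind the pepper mill and the spice jar

ROBOT

A 6-joint arm with a two-finger parallel gripper is mounted at the origin on a cart in front of the work surface, level with it; the furniture and walls round the work are solid. World frame = base frame: x ahead of the robot, y to its left, z up, the work surface at z = 0. Lengths are in m, angles in rad, forces in N, time in s.
With the tool pointing down it reaches from about 0.35 to 0.975 m from the base axis. Payload 4.9 kg.
Tool frame: the origin (TCP) lies midway between the tips of the shut fingers; the grasp point (between the pads) lies 19 mm behind it; z points along the fingers, y is the line along which they close (so a half turn about z gives the same grasp; the last joint's range is limited). The gripper opens to 85 mm and grips with 20 to 120 N. Pads are 22 mm wide; open, the fingers measure 114 mm over their backs; the gripper's body (76 mm by 85 mm) begins 54 mm behind the grasp point. The pads swing forward as they close: fully open they stand 13 mm farther back than shut.
Start: joints at [1.226, 0.053, 1.613, -0, 1.476, -0.119], TCP at [0.14, 0.609, 0.231] pointing down, gripper open.
Joint ranges: [-3.01, 3.01], [-1.01, 2.22], [0.06, 2.58], [-1.02, 4.17], [0.09, 2.62], [-3.14, 3.14]. Speed limits (rad/s): [2.57, 2.57, 3.14, 3.14, 3.14, 3.14].

INTERFACE

Orientations are given as a unit quaternion [w, x, y, z].
In Python, from plant import manip gives the robot as it stands.
- The arm moves only by the tool move_arm, never from a script. Its argument "increments" is one flat list of numbers, 5 for each row, row after row: the shift along the tool's x, y, z in mm, then the turn about the tool's z in rad, then the opening, from 0 (shut) to 1 (fully open). In form: [tx, ty, tz, spin, jaw, tx, ty, tz, spin, jaw, ...]. A call has 1 to 8 rows; each row shifts and turns the commanded pose from where the row before left it, along the tool's axes as they then stand; what a row does not reach is not made up. A row lasts 1/12 s, in which the tool goes at most 41.7 mm and 7.16 degrees, less where a joint would pass 70% of its speed; a pose out of reach is approached as far as the arm can. A call with a gripper value outside its range is refused whole. The fingers move at their own pace and stop on an object; the grip force is fixed at half the most. Time passes only in rows, so rows that do not move let the fingers close. It gives the time, the measured TCP pose, the force, the opening and the grip force at its end, in the units of the state.
- manip.state(): the state, without advancing time (a new reading comes with each control period).
- manip.grab_frame(name): name is "scene" or "top"; returns a dict with "image" (420x560x3 uint8, blue, green, red), "fov_y" (degrees; the focal length in pixels is half the picture's height over the tangent of half this angle, whatever the lens; pixels are square), "cx", "cy" (the principal point, pixels), "eye" and "rotation" of the camera in the world. Camera axes: x right, y down, z forward; pixel columns grow to the right and rows downward; lengths in m; the calibration is good to about 2 mm. A picture is of the moment at which its call begins. There is no depth.
- manip.job_done(): hands the job in; it is judged then, once.
The state is a dict: "time": time; "joint_pos": joint angles; "joint_vel": joint speeds; "joint_efforts": joint torques, N m; "tool_pos": TCP position; "tool_rot": TCP orientation; "contact_force": force on the tool from outside, world axes, zero at the start; "ft_torque": the same for the moment, N m; "gripper_width": opening from 0.0 (shut) to 1.0 (fully open); "grasp_force": force on a finger pad.
Only numpy, scipy, OpenCV 4.12 (cv2) and the standard library are available. Lean on these libraries where they do the work, as an engineer would, in place of code of your own. Each camera call takes 0.05 s, during which the arm holds its last target. There are 200 camera calls.

TASK

I need the garlic bulb that stands at the back of the wooden condiment caddy, behind the pepper mill and the spice jar. First set the mill and the jar aside together, upright, on the small serving tray; then, while they wait there, stand the garlic in the middle of the white saucer; then put the mill and the jar back upright in the caddy, each in the very seat it came from. Leave the honey jar, the mug and the saucer where they are.

Things in the scene. Friction and masses are not known exactly. Their poses are not given: they have to be found in the camera images.
- caddy: Fixed wooden caddy, 160 (its x) x 200 (its y) x 16 mm; origin at the centre of its underside, x away from the robot, z up, turned up to 0.2 rad. Two round seats, 74 mm wide, floor at z 11 mm, at x -35, y +49 and -49 mm hold mill and jar, either way round. The garlic stands on the flat top (z 16) at about x +15, y 0. A 6 mm steel rail along the back at x 72, y -90 to 90, has its top at z 37.
- mill: Turned wooden pepper mill with a ball head, 170 mm tall, about 0.18 kg, at most 58 mm across; origin at the centre of its underside, z up. Round; the head is about 50 mm across and widest near 140 mm above the underside, its top knob 12 mm across above 158 mm. The head does not turn. Starts in one of the caddy's two seats.
- spice_jar: Closed glass spice jar with a red cap, 106 mm tall, about 0.11 kg; body 42 mm across, cap 45 mm across (from 85 mm up); origin at the centre of its underside, z up. Starts in the other seat.
- garlic: Garlic bulb, 53 mm tall with the pointed stem up, 53 mm across and widest about 20 mm above its underside, 0.03 kg; origin at the centre of its underside, z up. Stands at the back of the caddy; with mill and jar in front there is no room for a gripper's body above it.
- side_tray: Fixed small light-wood serving tray, 100 (its x) x 165 (its y) mm, floor 5 mm thick, rim 6 mm wide and 12 mm high (inner floor 88 x 153 mm); origin at the centre of its underside, z up. Empty at the start; room for mill and jar side by side along its y.
- mat: Fixed round dark wooden mat, 140 mm across, 4 mm thick, under the saucer; origin at the centre of its underside.
- saucer: Loose white saucer, 130 mm across, 19 mm high at the rim; flat middle about 63 mm across, 10 mm above its underside; stands on the dark mat (its underside 4 mm above the worktop); origin at the centre of its underside, z up. Empty at the start.
- honey_jar: Bystander: honey jar with a red lid, 65 mm across, 100 mm tall, behind the caddy; origin at the centre of its underside.
- mug: Bystander: green mug, 89 x 117 x 91 mm, to the right of the caddy; origin at the middle of its underside.
There are look-alikes about, which are no part of the job. Leave any red or turquoise look-alike of the garlic alone.

How it is judged:
By the outcome, as a careful person would: the job done as asked, in the order asked, and still so for the second after the job is handed in, with the robot touching nothing.
It also fails if it takes over 131 s, if anything falls off the work surface, if the arm or the gripper's body presses on something with over 40 N, if the wrist force passes 120 N, or if a joint passes its speed limit or range.

## Working session

There is one attempt and no reset: what is moved stays moved. The work goes in short steps, Python scripts to look and compute and a tool call to move; the robot and the scene stay as the last step left them, time stands still between calls to the robot, and variables do not carry over. Pictures are saved under pics/ and viewed, at most 14 in all, crops included, and the job is handed in when it is done.

Besides the shell and the picture viewer there is one more tool, called after "Request:" as name(argument=value, ...) on one line, values as JSON. move_arm: Moves the arm, as the interface text tells. Its arguments: {"type":"object","properties":{"increments":{"type":"array"}},"required":["increments"]}

```bash
mkdir -p pics; ls; python3 - <<'E'
from plant import manip
import cv2
print(manip.state())
for n in("scene","top"):
    f=manip.grab_frame(n); cv2.imwrite(f"pics/{n}0.png",f["image"])
    print({k:v for k,v in f.items() if k!="image"})
E
```

```text
pics
{'time': 0.0, 'joint_pos': array([ 1.22600665e+00,  5.33404511e-02,  1.61430815e+00, -2.71125702e-05,
        1.47597463e+00, -1.19012062e-01]), 'joint_vel': array([-0.00104046, -0.00019745,  0.00162924,  0.00092598,  0.00212704,
       -0.00087624]), 'joint_efforts': array([-8.29201838e-06, -3.93682659e+01, -3.70175886e+01, -2.11135298e-04,
        7.07313055e-03,  2.38023617e-06]), 'tool_pos': array([0.13971751, 0.60854402, 0.23006473]), 'tool_rot': array([-2.20208227e-04,  1.12647840e-01,  9.93634457e-01, -9.91209461e-04]), 'contact_force': array([-0.44013503, -0.63535883,  0.62452315]), 'ft_torque': array([ 0.01339258,  0.00622185, -0.05204923]), 'grasp_force': 0.0, 'gripper_width': 0.9966640485996937}
{'fov_y': 52.67398374999075, 'cx': 283.8321740338581, 'cy': 207.93870739260632, 'eye': array([0.13989498, 0.45735507, 0.72822204]), 'rotation': array([ 0.12109389, -0.25645084,  0.86692063, -0.4098998 ])}
{'fov_y': 43.7725087190236, 'cx': 277.5071245251131, 'cy': 208.51508051745978, 'eye': array([ 0.48345568, -0.23207027,  1.40382461]), 'rotation': array([ 0.02230375, -0.70132123,  0.71226756, -0.01805548])}
```

View pics/scene0.png

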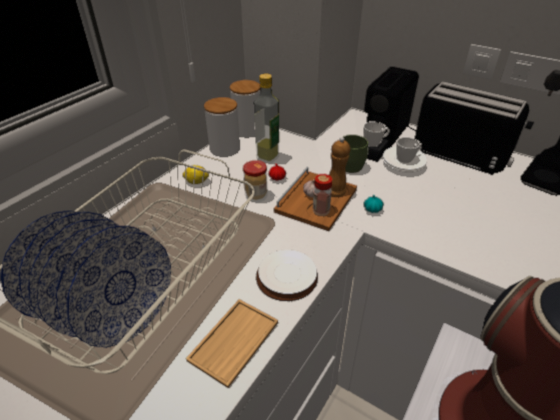

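View pics/top0.png

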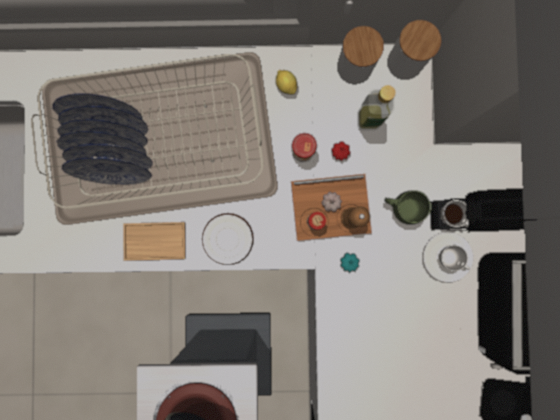

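```bash
cat > h.py <<'E'
import numpy as np, cv2
from scipy.spatial.transform import Rotation as R
from plant import manip
def cam(f):
    q=f["rotation"]; return R.from_quat([q[1],q[2],q[3],q[0]]).as_matrix(), np.array(f["eye"]), f["image"].shape[0]/2/np.tan(np.radians(f["fov_y"]/2)), f["cx"], f["cy"]
def ray(f,u,v):
    M,e,k,cx,cy=cam(f); d=M@np.array([(u-cx)/k,(v-cy)/k,1]); return e,d/np.linalg.norm(d)
def onz(f,u,v,z):
    e,d=ray(f,u,v); return e+d*(z-e[2])/d[2]
def proj(f,p):
    M,e,k,cx,cy=cam(f); c=M.T@(np.array(p)-e); return np.array([k*c[0]/c[2]+cx,k*c[1]/c[2]+cy])
def two(f,a,g,b):
    e1,d1=ray(f,*a);e2,d2=ray(g,*b)
    t=np.linalg.lstsq(np.c_[d1,-d2],e2-e1,rcond=None)[0]
    p,q=e1+t[0]*d1,e2+t[1]*d2
    return (p+q)/2,np.linalg.norm(p-q)
E
python3 - <<'E'
from h import *
s=manip.grab_frame("scene");t=manip.grab_frame("top")
print("base px",proj(t,[0,0,0]),"tcp",proj(t,[.14,.609,.23]),proj(s,[.14,.609,.23]))
for n,u,v,z in[("saucer",228,239,.023),("tray",155,241,.012),("caddy",331,208,.016),("mill",357,215,.17),("jar",317,220,.106),("garlic",331,201,.05),("honey",304,146,.1)]:
    p=onz(t,u,v,z);print(n,p.round(3),"in scene",proj(s,p).round(0))
for n,a,b in[("mill",(341,143),(358,214)),("jar",(323,181),(317,220))]: print(n,two(s,a,t,b))
a=cv2.resize(t["image"][110:290,270:450],None,fx=3.2,fy=3.2,interpolation=2)
cv2.imwrite("pics/ctop.png",cv2.convertScaleAbs(a,alpha=1.5))
b=cv2.resize(s["image"][120:250,230:420],None,fx=4,fy=4,interpolation=2)
cv2.imwrite("pics/cscene.png",cv2.convertScaleAbs(b,alpha=1.5))
E
```

```text
base px [195.55510742 423.76937624] tcp [-96.67047602 399.60798909] [ 122.7937771  1114.73279499]
saucer [ 0.484 -0.093  0.023] in scene [288. 268.]
tray [0.482 0.103 0.012] in scene [236. 334.]
caddy [ 0.562 -0.367  0.016] in scene [318. 196.]
mill [ 0.536 -0.413  0.17 ] in scene [339. 142.]
jar [ 0.528 -0.322  0.106] in scene [323. 181.]
garlic [ 0.578 -0.364  0.05 ] in scene [313. 184.]
honey [ 0.714 -0.294  0.1  ] in scene [256. 165.]
mill (array([ 0.53530272, -0.41705836,  0.16532367]), np.float64(0.006582025307909957))
jar (array([ 0.52779382, -0.32240814,  0.10507927]), np.float64(0.0003835452077728935))
```

View pics/ctop.png

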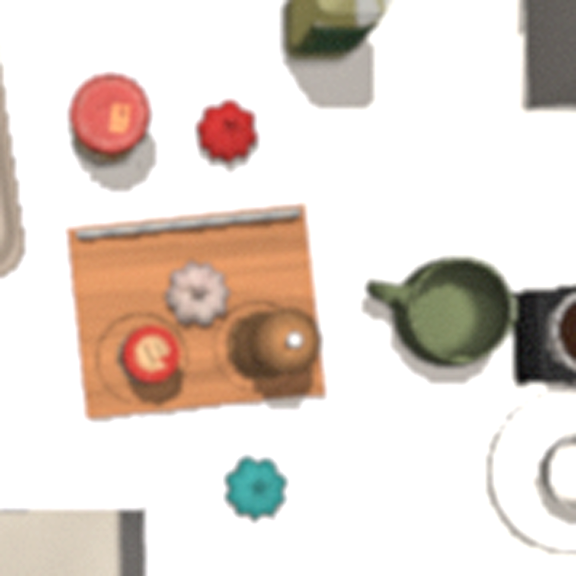

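View pics/cscene.png

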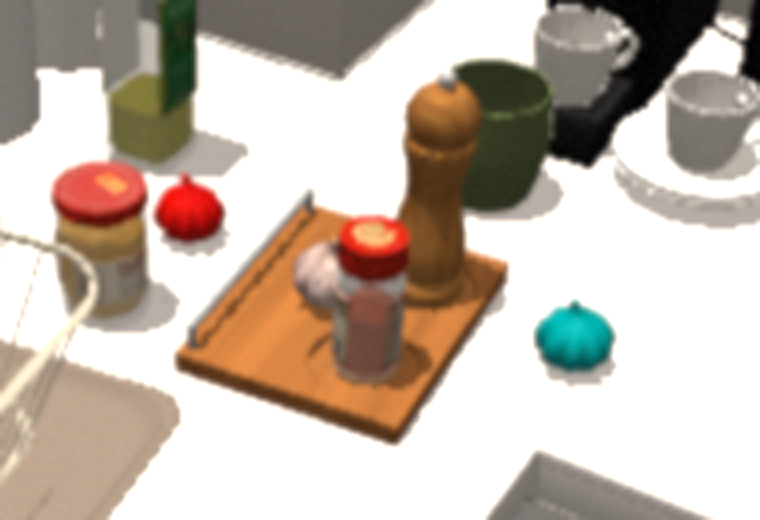

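```bash
cat > meas.py <<'E'
from h import *
def big(m,box):
    x0,y0,x1,y1=box; k=np.zeros_like(m); k[y0:y1,x0:x1]=m[y0:y1,x0:x1]
    c=max(cv2.findContours(k,cv2.RETR_EXTERNAL,cv2.CHAIN_APPROX_NONE)[0],key=cv2.contourArea); return c
def rectpose(f,m,box,z):
    c=cv2.convexHull(big(m,box))[:,0,:].astype(float)
    w=np.array([onz(f,*p,z)[:2] for p in c])*1000
    return cv2.minAreaRect(w.astype(np.float32))
def cen(c):
    M=cv2.moments(c); return M["m10"]/M["m00"],M["m01"]/M["m00"]
def hsv(f): return cv2.cvtColor(f["image"],cv2.COLOR_BGR2HSV)
E
python3 - <<'E'
from meas import *
s=manip.grab_frame("scene");t=manip.grab_frame("top")
H=hsv(t);S=hsv(s)
for n,u,v in[("caddy",300,200),("caddy2",340,230),("tray",155,241),("garlic",331,203),("knob",361,216),("millhead",357,212),("cap",313,222),("mat",202,240),("matbot",228,265),("rail",330,180)]: print(n,H[v,u])
wood=cv2.inRange(H,(5,60,30),(25,255,255))
ca=rectpose(t,wood,(285,165,385,250),.016); print("caddy",ca)
print("tray",rectpose(t,wood,(115,215,195,270),.012))
k=cv2.inRange(H,(0,0,120),(180,70,255))
c=big(k,(355,209,368,223)); print("knob",cen(c),cv2.contourArea(c))
cap=cv2.inRange(H,(0,170,60),(4,255,255))|cv2.inRange(H,(172,170,60),(180,255,255))
c=cv2.convexHull(big(cap,(300,205,330,235))); e=cv2.minEnclosingCircle(c); print("cap",cen(c),e, onz(t,*cen(c),.115))
cs=cv2.inRange(S,(0,150,60),(4,255,255))|cv2.inRange(S,(172,150,60),(180,255,255))
c=cv2.convexHull(big(cs,(308,168,338,195))); print("cap scene",cv2.boundingRect(c),cen(c))
# garlic
x0,y0,x1,y1=318,190,346,216
g=cv2.inRange(H,(0,0,60),(180,75,255)); c=big(g,(x0,y0,x1,y1)); print("garlic",cen(c),cv2.boundingRect(c), onz(t,*cen(c),.036))
a=cv2.resize(t["image"][205:275,110:265],None,fx=5,fy=5,interpolation=2); cv2.imwrite("pics/cleft.png",a)
E
```

```text
caddy [ 12 139 152]
caddy2 [ 12 137 147]
tray [ 15 106 174]
garlic [ 12  43 107]
knob [ 23   6 174]
millhead [ 14 137 130]
cap [ 12 117 161]
mat [  4  14 143]
matbot [165   3 168]
rail [  9  18 102]
caddy ((564.589599609375, -366.0472412109375), (158.88397216796875, 198.21630859375), 4.824800491333008)
tray ((482.2509765625, 106.59650421142578), (97.71870422363281, 162.91371154785156), 0.4743446409702301)
knob (361.64285714285717, 215.8095238095238) 14.0
cap (316.93089430894304, 220.22520325203251) ((317.0898742675781, 220.1685333251953), 8.431737899780273) [ 0.52673218 -0.32162181  0.115     ]
cap scene (315, 175, 17, 15) (322.8585069444444, 181.66145833333334)
garlic (331.24273157538875, 201.50912778904666) (322, 192, 19, 20) [ 0.5778686  -0.36556441  0.036     ]
```

View pics/cleft.png

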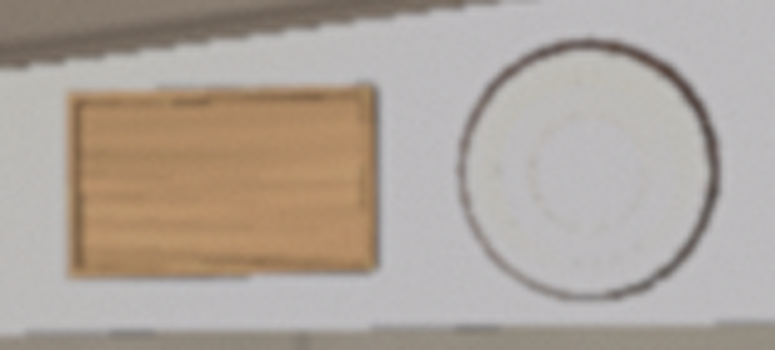

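```bash
cat >> meas.py <<'E'
def yaw():
    q=manip.state()["tool_rot"]; y=R.from_quat([q[1],q[2],q[3],q[0]]).as_matrix()[:,1]; return np.arctan2(y[1],y[0])
def go(x,y,z,yw=0.):
    s=manip.state(); p=s["tool_pos"]; q=s["tool_rot"]; M=R.from_quat([q[1],q[2],q[3],q[0]]).as_matrix()
    d=(np.array([x,y,z])-p)*1000
    print("pos",p.round(4),"yaw",round(yaw(),3),"dworld",d.round(1),"dtool now",(M.T@d).round(1),"spin needed",round(yaw()-yw,3),"w",round(float(s["gripper_width"]),3),"gf",round(float(s["grasp_force"]),1),"F",s["contact_force"].round(1),"t",round(float(s["time"]),2),"q",s["joint_pos"].round(2))
E
python3 - <<'E'
from meas import *
t=manip.grab_frame("top");s=manip.grab_frame("scene");H=hsv(t)
print("knob",onz(t,361.6,215.8,.18), "seats L .5256,-.3201 R .5338,-.4178")
g=cv2.cvtColor(t["image"],cv2.COLOR_BGR2GRAY).astype(int)
# radial profile: mat outer edge and saucer edge
c=np.array([227.7,239.])
from scipy.ndimage import map_coordinates as mc
ins=[];outs=[]
for a in np.linspace(0,2*np.pi,72,endpoint=False):
    r=np.arange(20,30,.1); u=c[0]+r*np.cos(a); v=c[1]+r*np.sin(a); p=mc(g.astype(float),[v,u],order=1)
    gr=np.gradient(p); ins.append([u[gr.argmin()],v[gr.argmin()]]); outs.append([u[gr.argmax()],v[gr.argmax()]])
for n,P,z in(("saucer",ins,.023),("mat",outs,.004)):
    e=cv2.fitEllipse(np.array(P,np.float32)); print(n,e,onz(t,*e[0],z))
yel=cv2.inRange(hsv(s),(0,0,0),(180,255,90))
e=cv2.fitEllipse(np.array(ins,np.float32))
print(manip.state()["time"])
E
```

```text
knob [ 0.53328671 -0.42180327  0.18      ] seats L .5256,-.3201 R .5338,-.4178
saucer ((227.06983947753906, 238.883056640625), (48.46165466308594, 48.84725570678711), 7.512701988220215) [ 0.4842606  -0.09007223  0.023     ]
mat ((227.27545166015625, 238.73065185546875), (52.25138473510742, 52.67369842529297), 18.245729446411133) [ 0.48467025 -0.08867265  0.004     ]
0.4
```

Request:
move_arm(increments=[0,0,-25,0.1,1,0,0,-25,0.1,1,0,0,-25,0.1,1,0,0,-25,0.1,1,0,0,0,0.1,1,0,0,0,0.1,1,0,0,0,0.1,1,0,0,0,0.1,1])

```text
time: 1.07
tool_pos: [0.1399, 0.6092, 0.3316]
tool_rot: [-0.0, 0.493, 0.87, 0.0]
contact_force: [-0.7, 0.1, 0.5]
gripper_width: 1.001
grasp_force: 0.0
```

Request:
move_arm(increments=[0,0,0,0.1,1,0,0,0,0.1,1,0,0,0,0.1,1,0,0,0,0.1,1,0,0,0,0.1,1,0,0,0,0.045,1,0,0,0,0,1])

```text
time: 1.65
tool_pos: [0.1399, 0.6091, 0.3313]
tool_rot: [0.0, 0.707, 0.707, 0.0]
contact_force: [0.0, 1.3, -0.2]
gripper_width: 0.998
grasp_force: 0.0
```

```bash
python3 - <<'E'
from meas import *
go(.4,.3,.33)
E
```

```text
pos [0.1399 0.6091 0.3313] yaw -0.001 dworld [ 260.1 -309.1   -1.3] dtool now [-308.9  260.3    1.3] spin needed -0.001 w 0.998 gf 0.0 F [ 0.   1.3 -0.2] t 1.65 q [ 1.23  0.01  1.49 -0.    1.64  1.23]
```

Request:
move_arm(increments=[-28,24,0,0,1,-28,24,0,0,1,-28,24,0,0,1,-28,24,0,0,1,-28,24,0,0,1,-28,24,0,0,1,-28,24,0,0,1,-28,24,0,0,1])

```text
time: 2.32
tool_pos: [0.3327, 0.3836, 0.3315]
tool_rot: [0.0, 0.706, 0.708, 0.0]
contact_force: [1.1, 0.1, -0.1]
gripper_width: 0.999
grasp_force: 0.0
```

Request:
move_arm(increments=[-28,24,0,0,1,-28,24,0,0,1,-28,24,0,0,1,-34,12,0,0,1,-34,12,0,0,1,-34,12,0,0,1,-34,12,0,0,1,-34,12,0,0,1])

```text
time: 2.98
tool_pos: [0.4642, 0.1294, 0.3316]
tool_rot: [0.0, 0.707, 0.708, 0.0]
contact_force: [0.4, 0.7, -0.4]
gripper_width: 0.997
grasp_force: 0.0
```

Request:
move_arm(increments=[-34,12,0,0,1,-34,12,0,0,1,-34,12,0,0,1,-34,10,0,0,1,-34,6,0,0,1,-34,0,0,0,1,-34,0,0,0,1,-34,0,0,0,1])

```text
time: 3.65
tool_pos: [0.5157, -0.1426, 0.3314]
tool_rot: [0.0, 0.707, 0.708, 0.0]
contact_force: [0.9, 0.6, 0.3]
gripper_width: 1.0
grasp_force: 0.0
```

```bash
python3 - <<'E'
from meas import *
go(.5265,-.3210,.25)
E
```

```text
pos [ 0.5157 -0.1426  0.3314] yaw 0.001 dworld [  10.8 -178.4  -81.4] dtool now [-178.4   10.5   81.4] spin needed 0.001 w 1.0 gf 0.0 F [0.9 0.6 0.3] t 3.65 q [-0.41 -0.2   1.69  0.    1.65 -0.41]
```

Request:
move_arm(increments=[-30,2,0,0,1,-30,2,0,0,1,-30,2,0,0,1,-30,2,0,0,1,-30,2,0,0,1,-29,1,0,0,1,0,0,30,0,1,0,0,30,0,1])

```text
time: 4.32
tool_pos: [0.5277, -0.3226, 0.2732]
tool_rot: [0.003, 0.707, 0.707, 0.0]
contact_force: [-0.0, 0.3, -0.8]
gripper_width: 1.002
grasp_force: 0.0
```

Request:
move_arm(increments=[0,0,30,0,1,0,0,30,0,1,0,0,30,0,1,0,0,20,0,1,0,0,10,0,1,0,0,0,0,1])

```text
time: 4.82
tool_pos: [0.5254, -0.3187, 0.148]
tool_rot: [-0.003, 0.707, 0.707, -0.0]
contact_force: [-0.1, -0.5, -0.2]
gripper_width: 1.0
grasp_force: 0.0
```

```bash
python3 - <<'E'
from meas import *
go(.527,-.322,.082)
f=manip.grab_frame("scene")
b=cv2.resize(f["image"][80:250,220:420],None,fx=3.5,fy=3.5,interpolation=2)
cv2.imwrite("pics/j1.png",cv2.convertScaleAbs(b,alpha=1.4))
E
```

```text
pos [ 0.5254 -0.3187  0.148 ] yaw 0.001 dworld [  1.6  -3.3 -66. ] dtool now [-3.5  1.9 66. ] spin needed 0.001 w 1.0 gf 0.0 F [-0.1 -0.5 -0.2] t 4.82 q [-0.67  0.1   1.71 -0.    1.34 -0.67]
```

View pics/j1.png

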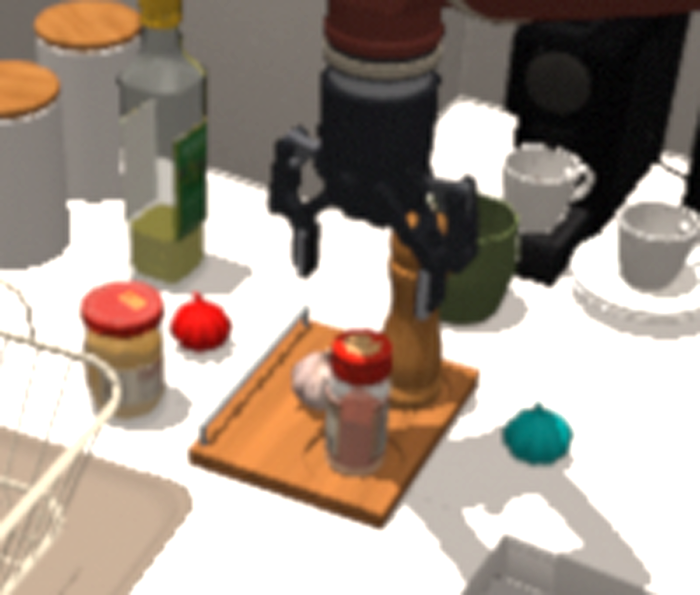

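Request:
move_arm(increments=[-3,2,10,0,1,0,0,20,0,1,0,0,20,0,1,0,0,15,0,1,0,0,0,0,1,0,0,0,0,1])

```text
time: 5.37
tool_pos: [0.5294, -0.3233, 0.0869]
tool_rot: [0.0, 0.707, 0.707, 0.0]
contact_force: [0.1, 0.5, -0.2]
gripper_width: 1.001
grasp_force: 0.0
```

Request:
move_arm(increments=[0,0,0,0,0.7,0,0,0,0,0.4,0,0,0,0,0.2,0,0,0,0,0.2,0,0,0,0,0.2,0,0,0,0,0.2])

```text
time: 5.87
tool_pos: [0.5295, -0.3237, 0.0883]
tool_rot: [0.001, 0.707, 0.707, -0.0]
contact_force: [-2.4, 0.9, 5.2]
gripper_width: 0.498
grasp_force: 60.2
```

Request:
move_arm(increments=[0,0,0,0,0.2,0,0,0,0,0,0,0,0,0,0,0,0,0,0,0])

```text
time: 6.2
tool_pos: [0.5295, -0.3237, 0.0883]
tool_rot: [0.001, 0.707, 0.707, -0.0]
contact_force: [-1.6, 0.1, 5.6]
gripper_width: 0.503
grasp_force: 60.2
```

Request:
move_arm(increments=[0,0,-15,0,0,0,0,-20,0,0,0,0,-25,0,0,0,0,-25,0,0,0,0,-15,0,0,0,0,0,0,0])

```text
time: 6.7
tool_pos: [0.5309, -0.3243, 0.1914]
tool_rot: [0.004, 0.707, 0.707, 0.001]
contact_force: [0.8, 0.9, -0.4]
gripper_width: 0.501
grasp_force: 60.8
```

```bash
python3 - <<'E'
from meas import *
go(.482,.0686,.25)
f=manip.grab_frame("scene")
b=cv2.resize(f["image"][60:250,220:420],None,fx=3,fy=3,interpolation=2)
cv2.imwrite("pics/j2.png",cv2.convertScaleAbs(b,alpha=1.4))
E
```

```text
pos [ 0.5309 -0.3243  0.1914] yaw 0.0 dworld [-48.9 392.9  58.6] dtool now [392.6 -48.5 -61. ] spin needed 0.0 w 0.501 gf 60.8 F [ 0.8  0.9 -0.4] t 6.7 q [-0.67  0.07  1.66  0.    1.4  -0.67]
```

View pics/j2.png

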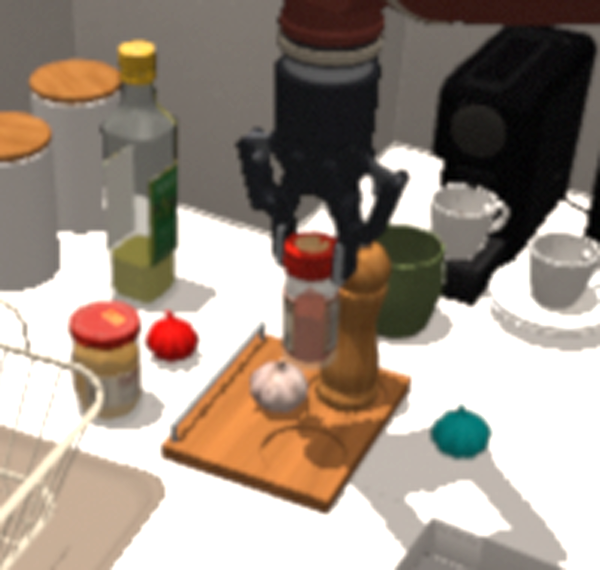

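Request:
move_arm(increments=[33,-3,-20,0,0,33,-3,-20,0,0,33,-3,0,0,0,34,-4,0,0,0,34,-4,0,0,0,34,-4,0,0,0,34,-4,0,0,0,34,-4,0,0,0])

```text
time: 7.42
tool_pos: [0.4984, -0.0521, 0.2238]
tool_rot: [-0.002, 0.707, 0.707, -0.001]
contact_force: [1.8, -0.4, -0.3]
gripper_width: 0.505
grasp_force: 61.1
```

Request:
move_arm(increments=[34,-4,0,0,0,34,-4,0,0,0,34,-4,0,0,0,34,-4,0,0,0,34,-4,0,0,0,20,0,0,0,0,10,0,0,0,0,0,0,0,0,0])

```text
time: 8.08
tool_pos: [0.4789, 0.1475, 0.2244]
tool_rot: [-0.001, 0.706, 0.708, -0.001]
contact_force: [-0.1, 0.0, -1.3]
gripper_width: 0.501
grasp_force: 61.1
```

```bash
python3 - <<'E'
from meas import *
go(.482,.1475,.083)
E
```

```text
pos [0.4789 0.1475 0.2244] yaw 0.003 dworld [   3.1    0.  -141.4] dtool now [1.000e-01 3.500e+00 1.414e+02] spin needed 0.003 w 0.501 gf 61.1 F [-0.1  0.  -1.3] t 8.08 q [ 0.15 -0.24  1.9   0.    1.49  0.15]
```

Lower to a few mm above, then settle.

Request:
move_arm(increments=[0,3,25,0,0,0,0,30,0,0,0,0,30,0,0,0,0,25,0,0,0,0,15,0,0,0,0,10,0,0,0,0,0,0,0,0,0,0,0,0])

```text
time: 8.75
tool_pos: [0.483, 0.1452, 0.0911]
tool_rot: [-0.0, 0.707, 0.707, -0.0]
contact_force: [0.1, -0.2, -0.1]
gripper_width: 0.503
grasp_force: 61.1
```

Request:
move_arm(increments=[0,0,2,0,0,0,0,2,0,0,0,0,1,0,0,0,0,0,0,0,0,0,0,0,0])

```text
time: 9.17
tool_pos: [0.4832, 0.1462, 0.0868]
tool_rot: [0.0, 0.707, 0.707, 0.0]
contact_force: [0.2, -0.4, -1.0]
gripper_width: 0.503
grasp_force: 61.1
```

Request:
move_arm(increments=[0,0,1,0,0,0,0,1,0,0,0,0,1,0,0,0,0,1,0,0,0,0,0,0,0,0,0,0,0,0])

```text
time: 9.67
tool_pos: [0.4829, 0.1461, 0.0824]
tool_rot: [-0.0, 0.707, 0.707, -0.0]
contact_force: [-0.2, 0.2, 0.8]
gripper_width: 0.507
grasp_force: 61.3
```

Request:
move_arm(increments=[0,0,1,0,0,0,0,0,0,0,0,0,0,0,0])

```text
time: 9.92
tool_pos: [0.483, 0.1462, 0.0823]
tool_rot: [-0.0, 0.707, 0.707, -0.0]
contact_force: [-2.6, -0.6, 5.6]
gripper_width: 0.501
grasp_force: 61.9
```

Request:
move_arm(increments=[0,0,0,0,0.6,0,0,0,0,0.75,0,0,0,0,1,0,0,0,0,1,0,0,-10,0,1,0,0,-20,0,1,0,0,-30,0,1,0,0,-30,0,1])

```text
time: 10.58
tool_pos: [0.4821, 0.146, 0.1719]
tool_rot: [-0.001, 0.707, 0.707, -0.001]
contact_force: [0.2, 0.1, 0.0]
gripper_width: 1.004
grasp_force: 0.0
```

Request:
move_arm(increments=[0,0,-30,0,1,0,0,-30,0,1,-33,2,-30,0,1,-33,2,0,0,1,-33,2,0,0,1,-33,2,0,0,1,-33,3,0,0,1,-33,3,0,0,1])

```text
time: 11.25
tool_pos: [0.4966, -0.0512, 0.2604]
tool_rot: [0.001, 0.707, 0.707, 0.0]
contact_force: [0.8, 0.4, -0.1]
gripper_width: 0.999
grasp_force: 0.0
```

Request:
move_arm(increments=[-33,3,0,0,1,-33,3,0,0,1,-33,4,0,0,1,-33,4,0,0,1,-33,4,0,0,1,-33,4,0,0,1,-33,4,0,0,1,-33,4,0,0,1])

```text
time: 11.92
tool_pos: [0.5267, -0.3154, 0.2601]
tool_rot: [0.0, 0.707, 0.707, 0.0]
contact_force: [0.4, 1.8, 0.4]
gripper_width: 0.998
grasp_force: 0.0
```

```bash
python3 - <<'E'
from meas import *
go(.534,-.419,.25)
t=manip.grab_frame("top");s=manip.grab_frame("scene")
cap=lambda f:(cv2.inRange(hsv(f),(0,150,60),(4,255,255))|cv2.inRange(hsv(f),(172,150,60),(180,255,255)))
c=cv2.convexHull(big(cap(t),(115,205,200,270))); a=cen(c); print("cap top",a,onz(t,*a,.111))
c=cv2.convexHull(big(cap(s),(170,250,290,390))); print("cap scene",cen(c),cv2.boundingRect(c),proj(s,[.483,.1465,.100]))
E
```

```text
pos [ 0.5267 -0.3154  0.2601] yaw -0.0 dworld [   7.3 -103.6  -10.1] dtool now [-103.5    7.3   10.2] spin needed -0.0 w 0.998 gf 0.0 F [0.4 1.8 0.4] t 11.92 q [-0.66  0.01  1.61  0.    1.52 -0.66]
cap top (128.84337349397592, 241.55020080321285) [0.48134302 0.14396497 0.111     ]
cap scene (215.67021619877377, 326.0106485963214) (204, 313, 24, 27) [216.01951578 322.74899901]
```

Request:
move_arm(increments=[-30,2,0,0,1,-30,2,0,0,1,-30,2,0,0,1,-15,1,0,0,1,0,0,10,0,1,0,0,0,0,1,0,0,0,0,1])

```text
time: 12.6
tool_pos: [0.5335, -0.417, 0.2482]
tool_rot: [-0.001, 0.707, 0.707, 0.0]
contact_force: [-0.4, 0.1, -1.3]
gripper_width: 0.999
grasp_force: 0.0
```

```bash
python3 - <<'E'
from meas import *
go(.534,-.420,.127)
E
```

```text
pos [ 0.5335 -0.417   0.2482] yaw 0.001 dworld [   0.5   -3.  -121.2] dtool now [ -3.2   0.7 121.2] spin needed 0.001 w 0.999 gf 0.0 F [-0.4  0.1 -1.3] t 12.6 q [-0.77  0.17  1.46  0.    1.52 -0.77]
```

Request:
move_arm(increments=[-3,1,15,0,1,0,0,25,0,1,0,0,25,0,1,0,0,25,0,1,0,0,20,0,1,0,0,11,0,1,0,0,0,0,1,0,0,0,0,1])

```text
time: 13.27
tool_pos: [0.5348, -0.4209, 0.1279]
tool_rot: [-0.0, 0.707, 0.707, 0.0]
contact_force: [0.1, 0.2, 0.4]
gripper_width: 0.999
grasp_force: 0.0
```

```bash
python3 - <<'E'
from meas import *
go(.534,-.420,.127)
f=manip.grab_frame("scene")
b=cv2.resize(f["image"][60:250,220:420],None,fx=3,fy=3,interpolation=2)
cv2.imwrite("pics/m1.png",cv2.convertScaleAbs(b,alpha=1.4))
E
```

```text
pos [ 0.5348 -0.4209  0.1279] yaw 0.001 dworld [-0.8  0.9 -0.9] dtool now [ 0.9 -0.8  0.9] spin needed 0.001 w 0.999 gf 0.0 F [0.1 0.2 0.4] t 13.27 q [-0.78  0.26  1.56  0.    1.32 -0.78]
```

View pics/m1.png

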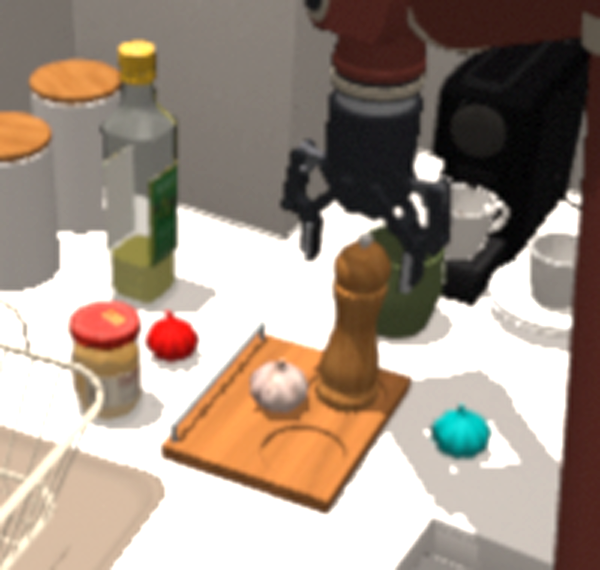

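Request:
move_arm(increments=[0,0,0,0,0.7,0,0,0,0,0.5,0,0,0,0,0.3,0,0,0,0,0.2,0,0,0,0,0,0,0,0,0,0,0,0,0,0,0,0,0,0,0,0])

```text
time: 13.98
tool_pos: [0.5356, -0.4225, 0.1305]
tool_rot: [0.002, 0.707, 0.707, 0.0]
contact_force: [-1.6, -0.2, 6.5]
gripper_width: 0.544
grasp_force: 61.3
```

Request:
move_arm(increments=[0,0,-10,0,0,0,0,-20,0,0,0,0,-25,0,0,0,0,-25,0,0,0,0,-10,0,0,0,0,0,0,0])

```text
time: 14.48
tool_pos: [0.5359, -0.4228, 0.2223]
tool_rot: [0.003, 0.707, 0.707, 0.0]
contact_force: [0.7, -0.5, -1.1]
gripper_width: 0.538
grasp_force: 61.8
```

```bash
python3 - <<'E'
from meas import *
go(.482,.0706,.25)
f=manip.grab_frame("scene")
b=cv2.resize(f["image"][60:250,220:420],None,fx=3,fy=3,interpolation=2)
cv2.imwrite("pics/m2.png",cv2.convertScaleAbs(b,alpha=1.4))
E
```

```text
pos [ 0.5359 -0.4228  0.2223] yaw -0.0 dworld [-53.9 493.4  27.7] dtool now [493.3 -53.8 -30.1] spin needed -0.0 w 0.538 gf 61.8 F [ 0.7 -0.5 -1.1] t 14.48 q [-0.78  0.19  1.48 -0.    1.47 -0.78]
```

View pics/m2.png

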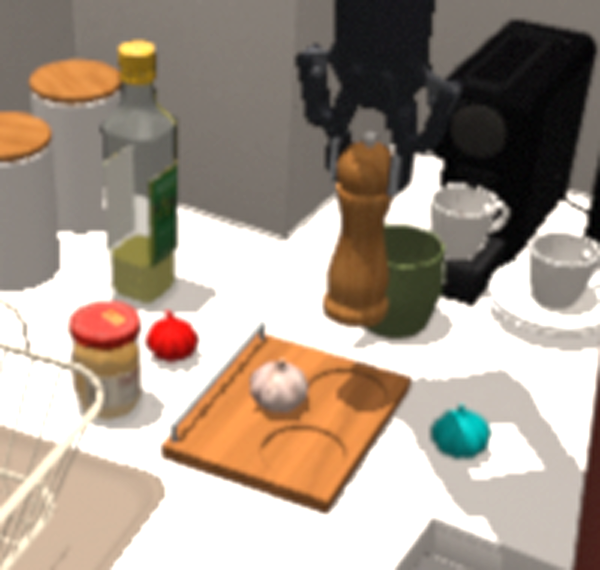

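Request:
move_arm(increments=[5,0,-20,0,0,10,0,-15,0,0,15,-2,-10,0,0,20,-3,-5,0,0,25,-3,0,0,0,25,-3,0,0,0,25,-3,0,0,0,25,-3,0,0,0])

```text
time: 15.2
tool_pos: [0.5171, -0.2698, 0.2671]
tool_rot: [-0.001, 0.707, 0.707, -0.0]
contact_force: [0.1, 0.1, -2.0]
gripper_width: 0.54
grasp_force: 62.0
```

Request:
move_arm(increments=[25,-3,0,0,0,25,-3,0,0,0,25,-3,0,0,0,25,-3,0,0,0,25,-3,0,0,0,25,-3,0,0,0,25,-3,0,0,0,25,-3,0,0,0])

```text
time: 15.87
tool_pos: [0.4928, -0.0699, 0.2672]
tool_rot: [-0.001, 0.707, 0.707, -0.0]
contact_force: [0.3, 0.2, -1.8]
gripper_width: 0.539
grasp_force: 62.0
```

Request:
move_arm(increments=[25,-3,0,0,0,25,-3,0,0,0,25,-3,0,0,0,20,-3,0,0,0,15,-2,0,0,0,10,0,0,0,0,5,0,0,0,0,0,0,0,0,0])

```text
time: 16.53
tool_pos: [0.4795, 0.0541, 0.2678]
tool_rot: [-0.0, 0.707, 0.708, -0.0]
contact_force: [0.9, -0.4, -1.8]
gripper_width: 0.541
grasp_force: 62.0
```

```bash
python3 - <<'E'
from meas import *
go(.4823,.0706,.1245)
E
```

```text
pos [0.4795 0.0541 0.2678] yaw 0.001 dworld [   2.8   16.5 -143.3] dtool now [ 16.5   3.  143.3] spin needed 0.001 w 0.541 gf 62.0 F [ 0.9 -0.4 -1.8] t 16.53 q [-0.04 -0.32  1.89  0.    1.57 -0.04]
```

Request:
move_arm(increments=[8,1,10,0,0,8,2,20,0,0,0,0,25,0,0,0,0,25,0,0,0,0,25,0,0,0,0,20,0,0,0,0,10,0,0,0,0,0,0,0])

```text
time: 17.2
tool_pos: [0.4805, 0.069, 0.1296]
tool_rot: [-0.002, 0.707, 0.707, -0.002]
contact_force: [-0.1, -0.2, -2.5]
gripper_width: 0.541
grasp_force: 62.0
```

```bash
python3 - <<'E'
from meas import *
go(.4823,.0706,.1245)
f=manip.grab_frame("scene")
b=cv2.resize(f["image"][180:400,150:350],None,fx=2.7,fy=2.7,interpolation=2)
cv2.imwrite("pics/m3.png",cv2.convertScaleAbs(b,alpha=1.4))
E
```

```text
pos [0.4805 0.069  0.1296] yaw -0.001 dworld [ 1.8  1.6 -5.1] dtool now [1.6 1.8 5.1] spin needed -0.001 w 0.541 gf 62.0 F [-0.1 -0.2 -2.5] t 17.2 q [-0.01 -0.2   2.03 -0.    1.32 -0.01]
```

View pics/m3.png

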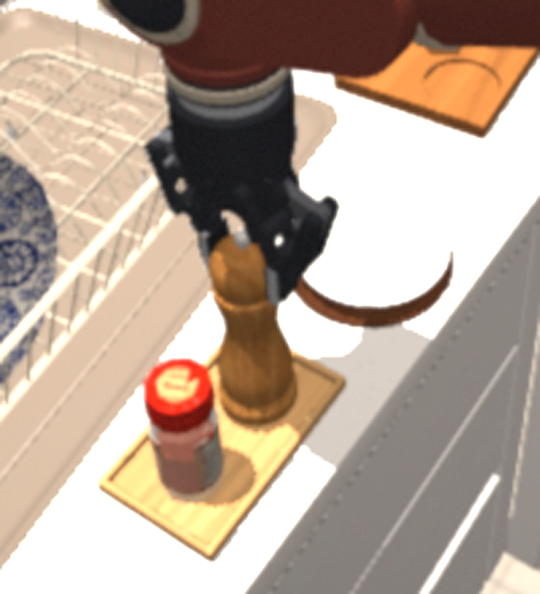

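Request:
move_arm(increments=[0,2,2,0,0,0,0,1,0,0,0,0,1,0,0,0,0,1,0,0,0,0,0,0,0,0,0,0,0,0])

```text
time: 17.75
tool_pos: [0.485, 0.0693, 0.1287]
tool_rot: [0.0, 0.707, 0.707, 0.0]
contact_force: [-0.4, 0.5, -1.4]
gripper_width: 0.54
grasp_force: 62.0
```

Request:
move_arm(increments=[0,0,1,0,0,0,0,1,0,0,0,0,1,0,0,0,0,0,0,0,0,0,0,0,0])

```text
time: 18.17
tool_pos: [0.4847, 0.0693, 0.1251]
tool_rot: [-0.0, 0.707, 0.707, -0.0]
contact_force: [0.7, -0.3, -2.3]
gripper_width: 0.539
grasp_force: 62.0
```

Request:
move_arm(increments=[0,0,1,0,0,0,0,1,0,0,0,0,0,0,0,0,0,0,0,0])

```text
time: 18.5
tool_pos: [0.4852, 0.0694, 0.1245]
tool_rot: [0.0, 0.707, 0.707, 0.0]
contact_force: [-3.1, -0.2, 6.0]
gripper_width: 0.543
grasp_force: 62.5
```

Request:
move_arm(increments=[0,0,0,0,0.6,0,0,0,0,0.7,0,0,0,0,0.85,0,0,0,0,1,0,0,0,0,1,0,0,-15,0,1,0,0,-30,0,1,0,0,-30,0,1])

```text
time: 19.17
tool_pos: [0.4835, 0.0693, 0.1974]
tool_rot: [-0.001, 0.707, 0.707, -0.001]
contact_force: [0.9, 0.1, 1.0]
gripper_width: 0.996
grasp_force: 0.0
```

Request:
move_arm(increments=[0,0,-30,0,1,-31,7,-20,0,1,-31,7,0,0,1,-31,7,0,0,1,-31,7,0,0,1,-31,7,0,0,1,-31,7,0,0,1,-31,7,0,0,1])

```text
time: 19.83
tool_pos: [0.5339, -0.1493, 0.2482]
tool_rot: [0.0, 0.707, 0.707, 0.0]
contact_force: [0.7, 0.2, -0.1]
gripper_width: 1.0
grasp_force: 0.0
```

Request:
move_arm(increments=[-31,7,0,0,1,-31,7,0,0,1,-31,7,0,0,1,-31,7,0,0,1,-31,6,0,0,1,-31,6,0,0,1,-31,6,0,0,1,0,0,0,0.1,1])

```text
time: 20.5
tool_pos: [0.5795, -0.3698, 0.2471]
tool_rot: [0.0, 0.743, 0.669, -0.001]
contact_force: [-0.5, 0.3, 0.9]
gripper_width: 1.003
grasp_force: 0.0
```

Request:
move_arm(increments=[0,0,0,0.11,1,0,0,0,0.11,1,0,0,0,0.11,1,0,0,0,0.11,1,0,0,0,0.11,1,0,0,0,0.11,1,0,0,0,0.11,1,0,0,0,0.11,1])

```text
time: 21.17
tool_pos: [0.5797, -0.3647, 0.2479]
tool_rot: [-0.0, 0.957, 0.288, -0.0]
contact_force: [0.4, 0.2, -0.7]
gripper_width: 1.0
grasp_force: 0.0
```

Request:
move_arm(increments=[0,0,0,0.11,1,0,0,0,0.11,1,0,0,0,0.11,1,0,0,0,0.11,1,0,0,0,0.11,1,0,0,0,0.04,1,0,0,0,0,1])

```text
time: 21.75
tool_pos: [0.5798, -0.3647, 0.2479]
tool_rot: [-0.0, 1.0, 0.0, -0.0]
contact_force: [-0.1, -0.2, 0.1]
gripper_width: 1.0
grasp_force: 0.0
```

```bash
python3 - <<'E'
from meas import *
go(.580,-.3645,.02,-np.pi/2)
f=manip.grab_frame("scene")
b=cv2.resize(f["image"][80:400,150:420],None,fx=1.85,fy=1.85,interpolation=2)
cv2.imwrite("pics/g1.png",cv2.convertScaleAbs(b,alpha=1.4))
E
```

```text
pos [ 0.5798 -0.3647  0.2479] yaw -1.571 dworld [ 2.000e-01  2.000e-01 -2.279e+02] dtool now [ 3.000e-01 -1.000e-01  2.279e+02] spin needed 0.0 w 1.0 gf 0.0 F [-0.1 -0.2  0.1] t 21.75 q [-0.67  0.18  1.44 -0.    1.51  0.9 ]
```

View pics/g1.png

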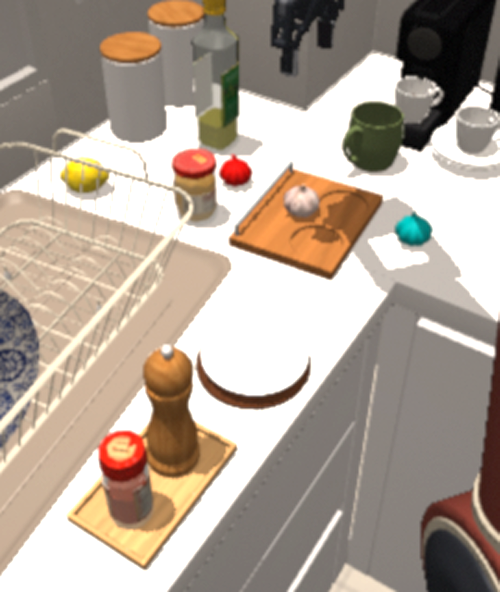

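Request:
move_arm(increments=[0,0,30,0,1,0,0,35,0,1,0,0,35,0,1,0,0,35,0,1,0,0,35,0,1,0,0,30,0,1,0,0,15,0,1,0,0,0,0,1])

```text
time: 22.47
tool_pos: [0.5769, -0.3625, 0.0279]
tool_rot: [-0.003, 1.0, 0.001, -0.004]
contact_force: [-0.8, 1.1, 0.1]
gripper_width: 1.004
grasp_force: 0.0
```

Request:
move_arm(increments=[0,0,8,0,1,0,0,4,0,1,0,0,0,0,1,0,0,0,0,1])

```text
time: 22.8
tool_pos: [0.5808, -0.3655, 0.0232]
tool_rot: [0.001, 1.0, 0.0, 0.001]
contact_force: [-0.0, -0.5, 0.5]
gripper_width: 0.998
grasp_force: 0.0
```

```bash
python3 - <<'E'
from meas import *
go(.580,-.3645,.02,-np.pi/2)
E
```

```text
pos [ 0.5808 -0.3655  0.0232] yaw -1.57 dworld [-0.8  1.  -3.2] dtool now [-0.8 -1.   3.2] spin needed 0.001 w 0.998 gf 0.0 F [-0.  -0.5  0.5] t 22.8 q [-0.67  0.38  1.6  -0.    1.16  0.9 ]
```

Request:
move_arm(increments=[0,0,0,0,0.7,0,0,0,0,0.6,0,0,0,0,0.5,0,0,0,0,0.3,0,0,0,0,0,0,0,0,0,0,0,0,0,0,0,0,0,0,0,0])

```text
time: 23.47
tool_pos: [0.5808, -0.3655, 0.023]
tool_rot: [0.001, 1.0, 0.0, 0.001]
contact_force: [-1.0, -0.8, 5.5]
gripper_width: 0.566
grasp_force: 62.0
```

Request:
move_arm(increments=[0,0,-5,0,0,0,0,-15,0,0,0,0,-25,0,0,0,0,-25,0,0,0,0,-10,0,0,0,0,0,0,0])

```text
time: 23.97
tool_pos: [0.5818, -0.3661, 0.106]
tool_rot: [0.002, 1.0, 0.0, 0.003]
contact_force: [1.3, -0.3, 0.2]
gripper_width: 0.569
grasp_force: 61.9
```

```bash
python3 - <<'E'
from meas import *
go(.486,-.089,.12,-np.pi/2)
s=manip.grab_frame("scene");t=manip.grab_frame("top")
b=cv2.resize(s["image"][100:300,220:420],None,fx=2.9,fy=2.9,interpolation=2)
cv2.imwrite("pics/g2.png",cv2.convertScaleAbs(b,alpha=1.4))
# saucer from the scene view: flat middle / rim extents
x=proj(s,[.486,-.089,.014]); print(x)
E
```

```text
pos [ 0.5818 -0.3661  0.106 ] yaw -1.57 dworld [-95.8 277.1  14. ] dtool now [ -95.4 -277.2  -15.7] spin needed 0.001 w 0.569 gf 61.9 F [ 1.3 -0.3  0.2] t 23.97 q [-0.67  0.29  1.56  0.    1.28  0.9 ]
[286.74391072 270.9330231 ]
```

View pics/g2.png

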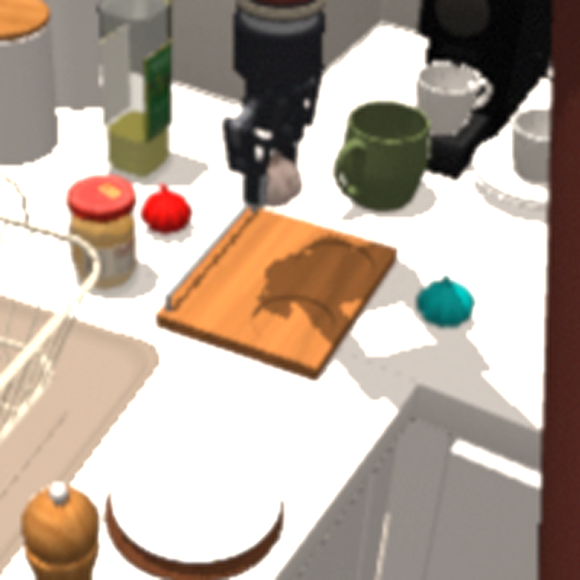

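Request:
move_arm(increments=[0,0,-20,0,0,-5,-10,-20,0,0,-8,-25,-10,0,0,-10,-30,0,0,0,-10,-30,0,0,0,-10,-30,0,0,0,-10,-30,0,0,0,-10,-30,0,0,0])

```text
time: 24.73
tool_pos: [0.5146, -0.1777, 0.1485]
tool_rot: [-0.001, 1.0, 0.0, -0.002]
contact_force: [0.7, 0.6, 0.1]
gripper_width: 0.57
grasp_force: 62.0
```

Request:
move_arm(increments=[-10,-30,0,0,0,-10,-30,0,0,0,-8,-20,0,0,0,-5,-10,0,0,0,0,-3,0,0,0,0,0,0,0,0,0,0,0,0,0])

```text
time: 25.32
tool_pos: [0.4837, -0.0875, 0.1509]
tool_rot: [0.0, 1.0, 0.0, -0.0]
contact_force: [-0.4, 0.5, 0.3]
gripper_width: 0.569
grasp_force: 62.0
```

```bash
python3 - <<'E'
from meas import *
go(.486,-.0885,.021,-np.pi/2)
E
```

```text
pos [ 0.4837 -0.0875  0.1509] yaw -1.57 dworld [   2.3   -1.  -129.9] dtool now [  2.3   1.  129.9] spin needed 0.0 w 0.569 gf 62.0 F [-0.4  0.5  0.3] t 25.32 q [-0.33 -0.21  2.   -0.    1.35  1.24]
```

Request:
move_arm(increments=[2,1,15,0,0,0,0,25,0,0,0,0,25,0,0,0,0,25,0,0,0,0,20,0,0,0,0,8,0,0,0,0,0,0,0,0,0,0,0,0])

```text
time: 25.98
tool_pos: [0.486, -0.0885, 0.0336]
tool_rot: [0.0, 1.0, -0.0, -0.0]
contact_force: [0.8, 0.5, -0.4]
gripper_width: 0.572
grasp_force: 62.0
```

```bash
python3 - <<'E'
from meas import *
go(.486,-.0885,.021,-np.pi/2)
s=manip.grab_frame("scene")
b=cv2.resize(s["image"][200:330,200:360],None,fx=4,fy=4,interpolation=2)
cv2.imwrite("pics/g3.png",b)
E
```

```text
pos [ 0.486  -0.0885  0.0336] yaw -1.571 dworld [ -0.    0.  -12.6] dtool now [-0.  -0.  12.6] spin needed -0.0 w 0.572 gf 62.0 F [ 0.8  0.5 -0.4] t 25.98 q [-0.33 -0.05  2.07 -0.    1.12  1.24]
```

View pics/g3.png

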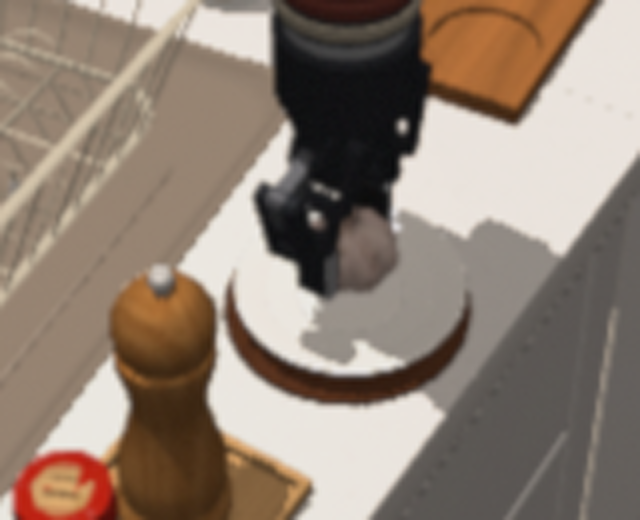

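Request:
move_arm(increments=[0,0,4,0,0,0,0,3,0,0,0,0,2,0,0,0,0,1,0,0,0,0,0,0,0,0,0,0,0,0])

```text
time: 26.53
tool_pos: [0.4856, -0.0877, 0.0234]
tool_rot: [0.0, 1.0, 0.0, 0.0]
contact_force: [0.4, 0.1, -0.5]
gripper_width: 0.568
grasp_force: 62.0
```

Request:
move_arm(increments=[0,0,1,0,0,0,0,1,0,0,0,0,0,0,0])

```text
time: 26.78
tool_pos: [0.4854, -0.0877, 0.0211]
tool_rot: [-0.0, 1.0, 0.0, -0.0]
contact_force: [0.1, -0.6, -0.5]
gripper_width: 0.571
grasp_force: 62.0
```

Request:
move_arm(increments=[0,0,1,0,0,0,0,0,0,0,0,0,0,0,0])

```text
time: 27.03
tool_pos: [0.4857, -0.0878, 0.0208]
tool_rot: [-0.0, 1.0, 0.0, -0.0]
contact_force: [-1.9, 0.3, 4.5]
gripper_width: 0.57
grasp_force: 62.3
```

Request:
move_arm(increments=[0,0,0,0,0.62,0,0,0,0,0.68,0,0,0,0,0.75,0,0,0,0,0.75,0,0,-4,0,0.75,0,0,-10,0,0.8,0,0,-20,0,1,0,0,-30,0,1])

```text
time: 27.7
tool_pos: [0.4835, -0.0871, 0.083]
tool_rot: [-0.001, 1.0, 0.0, -0.003]
contact_force: [0.5, 0.1, -0.1]
gripper_width: 0.995
grasp_force: 0.0
```

Request:
move_arm(increments=[0,0,-35,0,1,0,0,-35,0,1,0,0,-35,0,1,0,0,-35,0,1,0,0,-30,0,1,0,0,0,-0.11,1,0,0,0,-0.11,1,0,0,0,-0.11,1])

```text
time: 28.37
tool_pos: [0.486, -0.0879, 0.2566]
tool_rot: [0.001, 0.986, 0.167, 0.001]
contact_force: [0.2, 1.0, 0.1]
gripper_width: 1.0
grasp_force: 0.0
```

Request:
move_arm(increments=[0,0,0,-0.11,1,0,0,0,-0.11,1,0,0,0,-0.11,1,0,0,0,-0.11,1,0,0,0,-0.11,1,0,0,0,-0.11,1,0,0,0,-0.11,1,0,0,0,-0.11,1])

```text
time: 29.03
tool_pos: [0.4855, -0.0877, 0.2553]
tool_rot: [0.0, 0.821, 0.571, 0.0]
contact_force: [-0.6, -0.7, -0.2]
gripper_width: 0.999
grasp_force: 0.0
```

Request:
move_arm(increments=[0,0,0,-0.11,1,0,0,0,-0.11,1,0,0,0,-0.11,1,0,0,0,-0.03,1,0,0,0,0,1])

```text
time: 29.45
tool_pos: [0.4855, -0.0878, 0.2553]
tool_rot: [0.001, 0.707, 0.707, 0.0]
contact_force: [-0.9, -0.7, -0.3]
gripper_width: 1.005
grasp_force: 0.0
```

```bash
python3 - <<'E'
from meas import *
go(.485,.0693,.26,0)
t=manip.grab_frame("top");s=manip.grab_frame("scene")
g=cv2.cvtColor(t["image"],cv2.COLOR_BGR2GRAY)
print("bright at saucer", [ [int(x) for x in g[v,205:255:3]] for v in (230,236,242)])
k=cv2.inRange(hsv(t),(0,0,150),(180,70,255))
# knob of mill in tray
print("exp knob px",proj(t,[.485,.0693,.175]),proj(t,[.4857,-.0878,.034]))
c=big(k,(140,230,152,252)) if k[230:252,140:152].any() else None
if c is not None: print("knob",cen(c),cv2.contourArea(c),onz(t,*cen(c),.174))
E
```

```text
pos [ 0.4855 -0.0878  0.2553] yaw 0.0 dworld [ -0.5 157.1   4.7] dtool now [157.1  -0.5  -4.8] spin needed 0.0 w 1.005 gf 0.0 F [-0.9 -0.7 -0.3] t 29.45 q [-0.33 -0.28  1.88 -0.    1.54 -0.33]
bright at saucer [[68, 65, 63, 63, 61, 48, 62, 60, 58, 76, 158, 191, 156, 163, 205, 123, 190], [77, 74, 72, 71, 48, 67, 68, 66, 87, 37, 78, 136, 131, 132, 152, 194, 128], [89, 90, 90, 67, 82, 83, 80, 68, 54, 26, 77, 146, 144, 131, 194, 192, 123]]
exp knob px [152.65287808 239.67111397] [225.76523451 238.34982482]
```

Request:
move_arm(increments=[30,0,0,0,1,32,0,0,0,1,32,0,0,0,1,32,0,0,0,1,20,0,0,0,1,11,0,0,0,1,0,0,0,0,1,0,0,0,0,1])

```text
time: 30.22
tool_pos: [0.4856, 0.069, 0.2545]
tool_rot: [0.0, 0.707, 0.707, -0.0]
contact_force: [1.1, -1.4, -0.7]
gripper_width: 0.998
grasp_force: 0.0
```

```bash
python3 - <<'E'
from meas import *
go(.485,.0693,.124,0)
t=manip.grab_frame("top")
cv2.imwrite("pics/s1.png",t["image"])
H=hsv(t)
m=cv2.inRange(H,(0,12,50),(25,70,160)); x=m[222:256,212:243]; n,l,st,ce=cv2.connectedComponentsWithStats(x)
for i in range(1,n):
    if st[i][4]>20: print(st[i],ce[i]+[212,222], onz(t,*(ce[i]+[212,222]),.034))
print(proj(t,[.486,-.088,.034]))
E
```

```text
pos [0.4856 0.069  0.2545] yaw 0.0 dworld [  -0.6    0.3 -130.5] dtool now [  0.4  -0.6 130.5] spin needed 0.0 w 0.998 gf 0.0 F [ 1.1 -1.4 -0.7] t 30.22 q [-0.01 -0.29  1.89 -0.    1.54 -0.01]
[  5   7  22  21 296] [227.23310811 239.99324324] [ 0.48134689 -0.09160255  0.034     ]
[225.84047319 238.23388499]
```

Request:
move_arm(increments=[0,0,20,0,1,0,0,30,0,1,0,0,30,0,1,0,0,25,0,1,0,0,15,0,1,0,0,9,0,1,0,0,0,0,1,0,0,0,0,1])

```text
time: 30.93
tool_pos: [0.4859, 0.0684, 0.1257]
tool_rot: [0.0, 0.708, 0.707, 0.0]
contact_force: [0.9, -1.0, 0.2]
gripper_width: 1.0
grasp_force: 0.0
```

Request:
move_arm(increments=[0,0,0,0,0.7,0,0,0,0,0.5,0,0,0,0,0.3,0,0,0,0,0.2,0,0,0,0,0,0,0,0,0,0,0,0,0,0,0,0,0,0,0,0])

```text
time: 31.6
tool_pos: [0.4868, 0.0694, 0.1273]
tool_rot: [0.001, 0.707, 0.707, 0.001]
contact_force: [-0.8, -0.6, 6.3]
gripper_width: 0.543
grasp_force: 61.0
```

Request:
move_arm(increments=[0,0,-10,0,0,0,0,-20,0,0,0,0,-25,0,0,0,0,-25,0,0,0,0,-25,0,0,0,0,-25,0,0,0,0,-10,0,0,0,0,0,0,0])

```text
time: 32.27
tool_pos: [0.487, 0.0693, 0.2688]
tool_rot: [0.002, 0.707, 0.707, 0.002]
contact_force: [0.7, -0.3, -1.4]
gripper_width: 0.543
grasp_force: 61.9
```

```bash
python3 - <<'E'
from meas import *
go(.536,-.420,.27,0)
E
```

```text
pos [0.487  0.0693 0.2688] yaw 0.0 dworld [  49.  -489.3    1.2] dtool now [-489.3   49.    -0.8] spin needed 0.0 w 0.543 gf 61.9 F [ 0.7 -0.3 -1.4] t 32.27 q [-0.01 -0.3   1.87 -0.    1.56 -0.01]
```

Request:
move_arm(increments=[-5,0,-5,0,0,-10,0,-5,0,0,-15,2,0,0,0,-20,2,0,0,0,-25,2,0,0,0,-25,3,0,0,0,-25,3,0,0,0,-25,3,0,0,0])

```text
time: 32.93
tool_pos: [0.4995, -0.0826, 0.2734]
tool_rot: [-0.001, 0.707, 0.707, -0.001]
contact_force: [0.8, 0.1, -1.4]
gripper_width: 0.536
grasp_force: 61.9
```

Request:
move_arm(increments=[-25,3,0,0,0,-25,3,0,0,0,-25,3,0,0,0,-25,3,0,0,0,-25,3,0,0,0,-25,3,0,0,0,-25,3,0,0,0,-25,3,0,0,0])

```text
time: 33.6
tool_pos: [0.5233, -0.2825, 0.2731]
tool_rot: [-0.002, 0.707, 0.707, -0.0]
contact_force: [1.1, 0.4, -2.2]
gripper_width: 0.538
grasp_force: 61.9
```

Request:
move_arm(increments=[-25,3,0,0,0,-25,3,0,0,0,-25,2,0,0,0,-20,2,0,0,0,-15,2,0,0,0,-10,0,0,0,0,-5,0,0,0,0,0,0,0,0,0])

```text
time: 34.27
tool_pos: [0.5357, -0.4065, 0.2739]
tool_rot: [-0.001, 0.708, 0.707, -0.0]
contact_force: [0.0, 0.7, -1.6]
gripper_width: 0.539
grasp_force: 61.9
```

```bash
python3 - <<'E'
from meas import *
go(.536,-.4185,.1333,0)
E
```

```text
pos [ 0.5357 -0.4065  0.2739] yaw -0.001 dworld [   0.3  -12.  -140.6] dtool now [-12.2   0.6 140.6] spin needed -0.001 w 0.539 gf 61.9 F [ 0.   0.7 -1.6] t 34.27 q [-0.76  0.14  1.45 -0.    1.56 -0.76]
```

Request:
move_arm(increments=[-6,0,10,0,0,-6,0,20,0,0,0,0,25,0,0,0,0,25,0,0,0,0,25,0,0,0,0,18,0,0,0,0,8,0,0,0,0,0,0,0])

```text
time: 34.93
tool_pos: [0.5352, -0.4158, 0.1406]
tool_rot: [-0.003, 0.707, 0.707, -0.0]
contact_force: [-0.5, -0.1, -1.6]
gripper_width: 0.538
grasp_force: 61.9
```

Request:
move_arm(increments=[0,0,0,0,0,0,0,0,0,0])

```text
time: 35.1
tool_pos: [0.5374, -0.4183, 0.1464]
tool_rot: [0.002, 0.707, 0.707, 0.0]
contact_force: [0.2, 0.2, -1.2]
gripper_width: 0.536
grasp_force: 61.9
```

```bash
python3 - <<'E'
from meas import *
go(.536,-.4185,.1333,0)
s=manip.grab_frame("scene"); H=hsv(s)
# mill base in the scene relative to expected: dark wood mask
print("expected base",proj(s,[.536,-.4185,.02]), "seat by fit",proj(s,[.5338,-.4178,.016]))
b=cv2.resize(s["image"][120:240,260:400],None,fx=4.5,fy=4.5,interpolation=2)
cv2.imwrite("pics/m5.png",cv2.convertScaleAbs(b,alpha=1.4))
E
```

```text
pos [ 0.5374 -0.4183  0.1464] yaw 0.0 dworld [ -1.4  -0.2 -13.1] dtool now [-0.2 -1.5 13.1] spin needed 0.0 w 0.536 gf 61.9 F [ 0.2  0.2 -1.2] t 35.1 q [-0.77  0.24  1.55 -0.    1.35 -0.77]
expected base [335.35758084 187.94084079] seat by fit [335.83125945 189.47228608]
```

Request:
move_arm(increments=[0,-1,3,0,0,0,0,3,0,0,0,0,2,0,0,0,0,2,0,0,0,0,1,0,0,0,0,0,0,0,0,0,0,0,0])

```text
time: 35.73
tool_pos: [0.5356, -0.4179, 0.1336]
tool_rot: [0.0, 0.707, 0.707, -0.0]
contact_force: [-0.1, 0.3, 0.7]
gripper_width: 0.541
grasp_force: 62.0
```

Request:
move_arm(increments=[0,0,1,0,0,0,0,1,0,0,0,0,0,0,0,0,0,0,0,0])

```text
time: 36.07
tool_pos: [0.5358, -0.4187, 0.1335]
tool_rot: [0.001, 0.707, 0.707, -0.001]
contact_force: [-3.7, -0.3, 6.8]
gripper_width: 0.54
grasp_force: 62.3
```

Request:
move_arm(increments=[0,0,0,0,0.6,0,0,0,0,0.7,0,0,0,0,0.85,0,0,0,0,1,0,0,0,0,1,0,0,-15,0,1,0,0,-30,0,1,0,0,-30,0,1])

```text
time: 36.73
tool_pos: [0.5349, -0.417, 0.2062]
tool_rot: [-0.002, 0.707, 0.707, 0.0]
contact_force: [-0.8, 0.7, 1.1]
gripper_width: 0.999
grasp_force: 0.0
```

Request:
move_arm(increments=[0,0,-25,0,1,33,-3,-10,0,1,33,-3,0,0,1,33,-3,0,0,1,33,-3,0,0,1,33,-3,0,0,1,33,-3,0,0,1,33,-3,0,0,1])

```text
time: 37.4
tool_pos: [0.5144, -0.1853, 0.2427]
tool_rot: [0.001, 0.707, 0.707, 0.0]
contact_force: [0.8, 0.2, -0.3]
gripper_width: 1.002
grasp_force: 0.0
```

Request:
move_arm(increments=[33,-3,0,0,1,33,-3,0,0,1,33,-3,0,0,1,33,-3,0,0,1,33,-3,0,0,1,33,-3,0,0,1,33,-3,0,0,1,33,-3,0,0,1])

```text
time: 38.07
tool_pos: [0.4903, 0.0788, 0.2428]
tool_rot: [0.001, 0.707, 0.707, 0.001]
contact_force: [0.4, -0.4, 0.2]
gripper_width: 0.998
grasp_force: 0.0
```

Request:
move_arm(increments=[33,-3,0,0,1,25,-3,0,0,1,10,0,0,0,1,0,0,0,0,1,0,0,0,0,1])

```text
time: 38.48
tool_pos: [0.4848, 0.145, 0.242]
tool_rot: [0.001, 0.707, 0.707, 0.0]
contact_force: [-1.4, 0.0, -0.0]
gripper_width: 0.999
grasp_force: 0.0
```

```bash
python3 - <<'E'
from meas import *
go(.483,.1462,.084,0)
t=manip.grab_frame("top"); H=hsv(t)
m=cv2.inRange(H,(0,12,50),(25,70,190)); x=m[222:256,212:243]; n,l,st,ce=cv2.connectedComponentsWithStats(x)
for i in range(1,n):
    if st[i][4]>20: print(st[i],ce[i]+[212,222], onz(t,*(ce[i]+[212,222]),.034))
k=cv2.inRange(H,(0,0,140),(180,70,255))
c=big(k,(352,207,370,225)); print("knob",cen(c),cv2.contourArea(c),onz(t,*cen(c),.18))
E
```

```text
pos [0.4848 0.145  0.242 ] yaw 0.001 dworld [  -1.8    1.2 -158. ] dtool now [  1.3  -1.9 158. ] spin needed 0.001 w 0.999 gf 0.0 F [-1.4  0.  -0. ] t 38.48 q [ 0.14 -0.24  1.87 -0.    1.51  0.14]
[  4   7  23  21 335] [227.0119403  239.43880597] [ 0.48280432 -0.09103756  0.034     ]
knob (360.5, 216.35416666666666) 8.0 [ 0.53202898 -0.41919982  0.18      ]
```

Request:
move_arm(increments=[1,-2,20,0,1,0,0,30,0,1,0,0,30,0,1,0,0,30,0,1,0,0,25,0,1,0,0,15,0,1,0,0,7,0,1,0,0,0,0,1])

```text
time: 39.2
tool_pos: [0.4815, 0.1448, 0.0824]
tool_rot: [-0.001, 0.708, 0.706, -0.002]
contact_force: [-0.8, -0.7, -0.3]
gripper_width: 0.995
grasp_force: 0.0
```

Request:
move_arm(increments=[0,0,0,0,0.7,0,0,0,0,0.5,0,0,0,0,0.3,0,0,0,0,0.2,0,0,0,0,0,0,0,0,0,0,0,0,0,0,0,0,0,0,0,0])

```text
time: 39.87
tool_pos: [0.4836, 0.1465, 0.0864]
tool_rot: [0.001, 0.707, 0.707, 0.001]
contact_force: [-2.8, -0.2, 6.3]
gripper_width: 0.499
grasp_force: 60.1
```

Request:
move_arm(increments=[0,0,-10,0,0,0,0,-20,0,0,0,0,-30,0,0,0,0,-30,0,0,0,0,-30,0,0,0,0,-30,0,0,0,0,-10,0,0,0,0,0,0,0])

```text
time: 40.53
tool_pos: [0.4844, 0.1466, 0.2486]
tool_rot: [0.002, 0.707, 0.707, 0.003]
contact_force: [0.7, 1.5, -0.6]
gripper_width: 0.502
grasp_force: 61.1
```

```bash
python3 - <<'E'
from meas import *
go(.528,-.320,.25,0)
E
```

```text
pos [0.4844 0.1466 0.2486] yaw 0.0 dworld [  43.6 -466.6    1.4] dtool now [-466.6   43.5   -1.6] spin needed 0.0 w 0.502 gf 61.1 F [ 0.7  1.5 -0.6] t 40.53 q [ 0.15 -0.25  1.87 -0.    1.52  0.15]
```

Request:
move_arm(increments=[-10,0,0,0,0,-20,2,0,0,0,-28,3,0,0,0,-28,3,0,0,0,-28,3,0,0,0,-28,3,0,0,0,-28,3,0,0,0,-28,3,0,0,0])

```text
time: 41.2
tool_pos: [0.5007, -0.0534, 0.2406]
tool_rot: [-0.002, 0.707, 0.707, -0.002]
contact_force: [0.9, 0.8, -0.5]
gripper_width: 0.504
grasp_force: 61.1
```

Request:
move_arm(increments=[-28,3,0,0,0,-28,3,0,0,0,-28,3,0,0,0,-28,3,0,0,0,-28,3,0,0,0,-28,3,0,0,0,-28,3,0,0,0,-28,2,0,0,0])

```text
time: 41.87
tool_pos: [0.5237, -0.2769, 0.2403]
tool_rot: [-0.003, 0.707, 0.707, -0.001]
contact_force: [0.2, -0.1, -1.2]
gripper_width: 0.498
grasp_force: 61.1
```

Request:
move_arm(increments=[-20,0,0,0,0,-12,0,0,0,0,0,0,0,0,0,0,0,0,0,0])

```text
time: 42.2
tool_pos: [0.5246, -0.3073, 0.2421]
tool_rot: [-0.002, 0.707, 0.707, -0.0]
contact_force: [0.2, 0.0, -1.3]
gripper_width: 0.503
grasp_force: 61.1
```

```bash
python3 - <<'E'
from meas import *
go(.528,-.320,.0924,0)
E
```

```text
pos [ 0.5246 -0.3073  0.2421] yaw -0.001 dworld [   3.4  -12.7 -149.7] dtool now [-13.1   3.9 149.7] spin needed -0.001 w 0.503 gf 61.1 F [ 0.2  0.  -1.3] t 42.2 q [-0.65  0.01  1.64  0.    1.5  -0.65]
```

Request:
move_arm(increments=[-6,1,15,0,0,-6,1,25,0,0,0,0,25,0,0,0,0,25,0,0,0,0,25,0,0,0,0,15,0,0,0,0,5,0,0,0,0,0,0,0])

```text
time: 42.87
tool_pos: [0.5263, -0.3178, 0.1063]
tool_rot: [-0.002, 0.707, 0.708, -0.0]
contact_force: [-0.0, 0.3, -0.7]
gripper_width: 0.497
grasp_force: 61.1
```

Request:
move_arm(increments=[0,0,0,0,0,0,0,0,0,0,0,0,0,0,0])

```text
time: 43.12
tool_pos: [0.5286, -0.3203, 0.1113]
tool_rot: [0.002, 0.707, 0.707, 0.0]
contact_force: [-0.5, 0.0, -1.8]
gripper_width: 0.501
grasp_force: 61.1
```

```bash
python3 - <<'E'
from meas import *
go(.528,-.320,.0924,0)
E
```

```text
pos [ 0.5286 -0.3203  0.1113] yaw 0.0 dworld [ -0.6   0.3 -18.9] dtool now [ 0.4 -0.7 18.9] spin needed 0.0 w 0.501 gf 61.1 F [-0.5  0.  -1.8] t 43.12 q [-0.67  0.13  1.73  0.    1.27 -0.67]
```

Request:
move_arm(increments=[0,0,4,0,0,0,0,4,0,0,0,0,4,0,0,0,0,2,0,0,0,0,1,0,0,0,0,1,0,0,0,0,0,0,0,0,0,0,0,0])

```text
time: 43.78
tool_pos: [0.5276, -0.3198, 0.0933]
tool_rot: [0.0, 0.707, 0.707, -0.0]
contact_force: [0.6, -0.2, -1.3]
gripper_width: 0.499
grasp_force: 61.1
```

Request:
move_arm(increments=[0,0,1,0,0,0,0,1,0,0,0,0,0,0,0,0,0,0,0,0])

```text
time: 44.12
tool_pos: [0.5279, -0.3203, 0.0925]
tool_rot: [0.001, 0.707, 0.707, -0.0]
contact_force: [-1.3, 0.4, 4.9]
gripper_width: 0.499
grasp_force: 61.4
```

Request:
move_arm(increments=[0,0,0,0,0.6,0,0,0,0,0.75,0,0,0,0,1,0,0,0,0,1,0,0,-10,0,1,0,0,-25,0,1,0,0,-30,0,1,0,0,-30,0,1])

```text
time: 44.78
tool_pos: [0.5271, -0.3194, 0.1872]
tool_rot: [-0.001, 0.707, 0.707, -0.0]
contact_force: [0.3, -0.0, 1.0]
gripper_width: 1.001
grasp_force: 0.0
```

Request:
move_arm(increments=[0,0,-30,0,1,0,0,-30,0,1,33,0,-30,0,1,33,0,-20,0,1,33,0,0,0,1,33,0,0,0,1,33,0,0,0,1,33,0,0,0,1])

```text
time: 45.45
tool_pos: [0.5273, -0.1224, 0.2954]
tool_rot: [0.001, 0.707, 0.707, 0.0]
contact_force: [-0.0, 0.3, 0.0]
gripper_width: 0.997
grasp_force: 0.0
```

Request:
move_arm(increments=[33,0,0,0,1,33,0,0,0,1,33,0,0,0,1,33,0,0,0,1,33,0,0,0,1,33,0,0,0,1,33,0,0,0,1,33,0,0,0,1])

```text
time: 46.12
tool_pos: [0.5273, 0.1418, 0.2953]
tool_rot: [0.0, 0.707, 0.707, 0.001]
contact_force: [1.2, -0.3, -0.0]
gripper_width: 0.997
grasp_force: 0.0
```

Request:
move_arm(increments=[33,0,0,0,1,33,0,0,0,1,20,0,0,0,1,0,0,0,0,1,0,0,0,0,1])

```text
time: 46.53
tool_pos: [0.5273, 0.2269, 0.2948]
tool_rot: [0.0, 0.706, 0.708, 0.0]
contact_force: [-0.4, -0.3, -0.3]
gripper_width: 1.003
grasp_force: 0.0
```

```bash
python3 - <<'E'
from meas import *
t=manip.grab_frame("top");s=manip.grab_frame("scene");H=hsv(t)
k=cv2.inRange(H,(0,0,140),(180,70,255)); c=big(k,(352,207,370,225)); print("knob",cen(c),onz(t,*cen(c),.18))
cap=cv2.inRange(H,(0,170,60),(4,255,255))|cv2.inRange(H,(172,170,60),(180,255,255))
c=cv2.convexHull(big(cap,(300,205,330,235))); print("cap",cen(c),onz(t,*cen(c),.115))
a=cv2.resize(t["image"][140:270,110:420],None,fx=2.5,fy=2.5,interpolation=2)[:325]
b=cv2.resize(s["image"][120:310,220:400],None,fx=1.45,fy=1.45,interpolation=2)
o=np.zeros((600,775,3),np.uint8); o[:a.shape[0],:a.shape[1]]=a; o[325:325+b.shape[0],:b.shape[1]]=b[:275]
o[325:325+b.shape[0],300:300+390]=cv2.resize(s["image"][240:310,230:330],(390,b.shape[0]),interpolation=2)
cv2.imwrite("pics/end.png",o); print(manip.state()["tool_pos"],manip.state()["contact_force"])
E
```

```text
knob (360.5, 216.35416666666666) [ 0.53202898 -0.41919982  0.18      ]
cap (315.6008438818565, 221.2632911392405) [ 0.52422382 -0.31829509  0.115     ]Traceback (most recent call last):
  File "<stdin>", line 9, in <module>
ValueError: could not broadcast input array from shape (276,390,3) into shape (275,390,3)
```

```bash
python3 - <<'E'
from meas import *
t=manip.grab_frame("top");s=manip.grab_frame("scene")
a=cv2.resize(t["image"][140:270,110:420],(775,325),interpolation=2)
b=np.hstack([cv2.resize(s["image"][120:310,220:400],(300,275),interpolation=2),cv2.resize(s["image"][235:310,230:345],(475,275),interpolation=2)])
cv2.imwrite("pics/end.png",np.vstack([a,b]))
E
```

```text
(no output)
```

View pics/end.png

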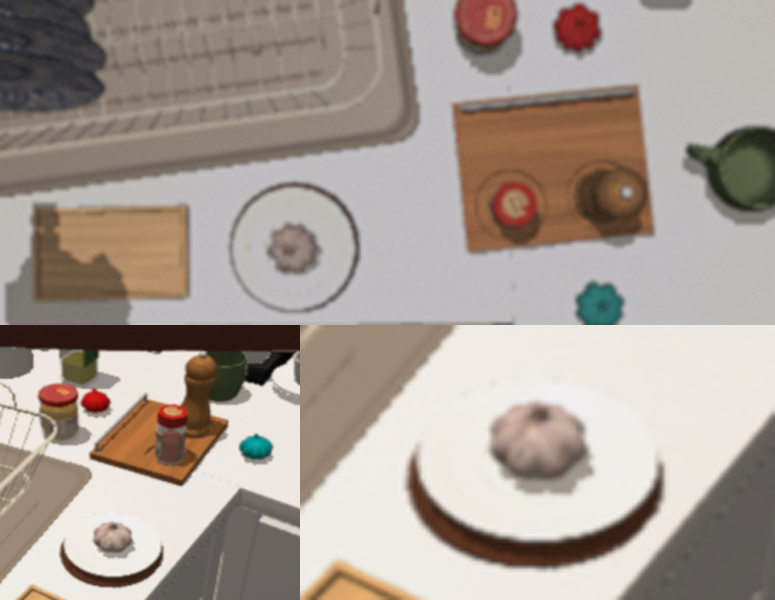

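The picture shows the garlic upright in the middle of the saucer (top part, about (293,248)). The mill at (620,193) and the jar at (515,205) stand upright in their own seats. The honey jar, mug and saucer are unmoved, and the arm is clear.

```bash
python3 -c "
from plant import manip
print(manip.job_done())"
```

```text
the job is handed in; nothing more can be done
None
```

The job is handed in at about 47 s of the 131 s allowed: the garlic stands in the middle of the saucer, and the mill and jar are back upright in their own seats, after waiting together on the tray.

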